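Nest a housing in the inspection fixture

ROBOT

A 7-joint arm with a two-finger parallel gripper is mounted at the origin on the work surface. World frame = base frame: x ahead of the robot, y to its left, z up, the work surface at z = 0. Lengths are in m, angles in rad, forces in N, time in s.
With the tool pointing down it reaches from about 0.4 to 0.875 m from the base axis. Payload 19.3 kg.
Tool frame: the origin (TCP) lies between the finger pads; the fingertips stand bot.tcp_to_tips ahead of it and the grasp point (between the pads) is the TCP (bot.tcp_to_tips is the distance from the TCP to the fingertips, in m); z points along the fingers, y is the line along which they close (so a half turn about z gives the same grasp; the last joint's range is limited). The gripper opens to 85 mm and grips with 20 to 120 N. Pads are 22 mm wide; open, the fingers measure 114 mm over their backs; the gripper's body (76 mm by 85 mm) begins 54 mm behind the grasp point. The pads swing forward as they close: fully open they stand 13 mm farther back than shut.
Start: joints at [1.222, 0.521, -0.036, 1.599, 0.021, 1.021, -0.113], TCP at [0.172, -0.601, 0.25] pointing down, gripper open.
Joint ranges: [-2.91, 2.91], [-0.3, 2.13], [-1.5, 1.42], [0.17, 2.43], [-1.26, 4.41], [0.16, 1.93], [-2.52, 2.52]. Speed limits (rad/s): [1.89, 1.89, 2.39, 2.39, 3.01, 3.01, 3.01].

INTERFACE

Orientations are given as [roll, pitch, yaw] about the fixed x, y, z axes, in that order (R = Rz(yaw) Ry(pitch) Rx(roll)).
In Python, from workcell import telemetry, grab_frame, bot gives the robot as it stands. The module is installed in compiled form; this text tells all that it offers.
- The arm moves only by the shell command python3 -m crank 'ROWS' [FORCE]. ROWS is text: rows parted by semicolons, each of 7 numbers parted by spaces: the finger opening in m, from 0 to 0.0854, then the shift along the tool's x, y, z in m, then the turn, a rotation vector about the tool's x, y, z in degrees. A call has exactly 8 rows; each row shifts and turns the commanded pose from where the row before left it, along the tool's axes as they then stand; what a row does not reach is not made up. A row lasts 1/12 s, in which the tool goes at most 41.7 mm and 7.16 degrees, less where a joint would pass 70% of its speed; a pose out of reach is approached as far as the arm can. A call with a gripper value outside its range is refused whole. The fingers move at their own pace and stop on an object; FORCE is the grip in N (left out, the last holds). Time passes only in rows, so rows that do not move let the fingers close, or fill a call up. It gives the time, the measured TCP pose, the force, the opening and the grip force at its end, in the units of the state.
- telemetry.observe(): the state, without advancing time (a new reading comes with each control period).
- grab_frame(name): name is "scene" or "side" or "wrist"; returns a dict with "pixels" (400x640x3 uint8, red, green, blue), "depth" (400x640 float32, m along the optical axis (not along the pixel's ray), 0 where there is no reading), "vertical_fov" (degrees; the focal length in pixels is half the picture's height over the tangent of half this angle, whatever the lens; pixels are square), "cx", "cy" (the principal point, pixels), "R" (3x3) and "t" (3): a world point X has camera coordinates R X + t; the wrist camera has in their place "hand_eye" (4x4, takes a point from camera to tool coordinates, whose origin is the TCP and whose axes are the flange's). Camera axes: x right, y down, z forward; pixel columns grow to the right and rows downward; lengths in m; the calibration is good to about 2 mm. A picture is of the moment at which its call begins: read the wrist's pose just before it.
- bot.job_done(): hands the job in; it is judged then, once.
The state is a dict: "clock": time; "qpos": joint angles; "qd": joint speeds; "joint_efforts": joint torques, N m; "position": TCP position; "tool_rot": TCP orientation; "force": force on the tool from outside, world axes, zero at the start; "moment": the same for the moment, N m; "grip_width": finger opening in m; "finger_force": force on a finger pad.
Only numpy, scipy, OpenCV 4.12 (cv2) and the standard library are available. Lean on these libraries where they do the work, as an engineer would, in place of code of your own. Each camera call takes 0.05 s, during which the arm holds its last target. There are 200 camera calls.

TASK

Push the flat rectangular instrument housing along the bench, without gripping or lifting it, into the corner of the L-shaped fixture until it sits flush against both the long rail and the end stop. Also push the sliding jaw from behind along the rail until it touches the housing and traps it there. Do not grip the jaw or pull at its front face; leave the housing flat on the bench, and leave the gauges and other things lying around where they are.

Things in the scene. Friction and masses are not known exactly. Their poses are not given: they have to be found in the camera images.
- housing: rectangular instrument housing, aluminium with a grey cover and a dark round window on top; 96 mm (its x) x 120 mm (its y) x 38 mm high, upright sides up to 30 mm, cover inset 5 mm above that; 0.4 to 0.9 kg, slides on the bench, at most 0.3 rad out of square with the fixture at the start; origin at the centre of its underside. Too wide for a small gripper.
- fixture: L-shaped aluminium fixture fixed to the bench, walls 22 mm high, no floor. Origin on the bench at the inner corner. Long rail: inner face at x = 0, 20 mm thick beyond, from y = +15 to -315 mm. End stop: inner face at y = 0, 15 mm thick beyond, from x = 0 to -110 mm. The housing belongs on the side x < 0, y < 0, its axes parallel to the fixture's.
- nest (a point): point on the bench where the housing's origin lies when it is flush in the corner: x = -48, y = -60 mm in the fixture frame; axes as the fixture's
- jaw (a joint): travel (m) of the sliding steel jaw on the long rail: 0 = fully open, grows towards the end stop (fixture +y); its face is at fixture y = -230 mm + travel, so it touches the nested housing at 0.110; end of travel 0.130. Resists with about 2.5 N, stays where it is left. Starts at 0 to 0.02, on the housing's -y side, away from the end stop.
- jaw_face (a point): centre of the jaw face that meets the housing (a 3 mm dark plate, not to be touched by the fingers), 20 mm above the bench. Block: 70 mm along fixture x (-71.5 to -1.5 mm), 24 mm thick (from the face back towards -y), from 2 to 38 mm above the bench; over the rail it has a thumbscrew, top at 48 mm. Push on its back (-y) side.
- ring_gauge: to be left alone: plain steel ring, 54 mm outside diameter, 28 mm bore, 18 mm high, lying flat; origin at the centre of its underside
- plug_gauge: to be left alone: small steel stepped plug standing upright, 28 mm diameter foot, 46 mm high; origin at the centre of its underside
- gauge_block: to be left alone: solid steel block 30 x 35 x 20 mm high; origin at the centre of its underside
- caliper: to be left alone: digital caliper lying flat, 200 mm long, up to 13 mm high, jaws near its +x end pointing to its -y; origin under the middle of its beam
- loupe: to be left alone: black eyepiece loupe, upright cylinder 38 mm diameter, 34 mm high; origin at the centre of its underside
- jar: to be left alone: small amber glass jar, 50 mm diameter, 50 mm high; origin at the centre of its underside
- driver: to be left alone: screwdriver 150 mm long along its x axis, origin under it on the bench
Mind the look-alikes: they are no part of the job. Several things look just like the housing: the one meant starts nearest to the robot's base.

How it is judged:
At the end, for the whole second after the job is handed in: The housing lies flat and still, its origin within 3 mm of the flush position against both the long rail and the end stop and within 2 degrees of square with them; the jaw's travel is at least 0.106 m, so it touches the housing or is within a few mm of it (x of housing in the frame of fixture between -0.051 and -0.044 m and y of housing in the frame of fixture between -0.063 and -0.056 m and angle between the x axis of housing and the x axis of fixture, either way round below 0.035 rad and height (world z) of housing below 0.003 m and angle between housing's own z axis and vertical below 0.03 rad and value of joint jaw above 0.106 m and linear speed of housing below 0.01 m/s and velocity of joint jaw below 0.01 m/s).
It fails at once if the jaw is gripped or pulled: the fingers press on its front plate with over 3 N (contact force between the fingers and jaw_c2 above 3 N or contact force between the fingers and jaw_c3 above 3 N).
It fails at once if the housing is lifted or tipped (height (world z) of housing above 0.008 m or angle between housing's own z axis and vertical above 0.12 rad).
It fails at once if a bystander is moved by more than 15 mm (distance of any of ring_gauge, plug_gauge, gauge_block, caliper, loupe, jar, driver from where it was at the start of the episode above 0.015 m).
It also fails if it takes over 48 s, if anything falls off the work surface, if the arm or the gripper's body presses on something with over 40 N, if the wrist force passes 120 N, or if a joint passes its speed limit or range.

## Working session

There is one attempt and no reset: what is moved stays moved. The work goes in short steps, Python scripts to look and compute and a shell command to move; the robot and the scene stay as the last step left them, time stands still between calls to the robot, and variables do not carry over. Pictures are saved under pics/ and viewed, at most 10 in all, crops included, and the job is handed in when it is done.

```bash
mkdir -p pics
cat > h.py <<'E'
import numpy as np, cv2
from workcell import telemetry, grab_frame, bot
from scipy.spatial.transform import Rotation as Ro
def world(f):
    d=f["depth"]; F=200/np.tan(np.radians(f["vertical_fov"])/2)
    v,u=np.mgrid[0:400,0:640]
    P=np.stack([(u-f["cx"])/F*d,(v-f["cy"])/F*d,d],-1)
    return (P-f["t"])@f["R"]   # R^T (P-t)
def save(f,n): cv2.imwrite("pics/"+n,f["pixels"][:,:,::-1])
E
python3 - <<'E'
from h import *
s=telemetry.observe(); print(s); print(bot.tcp_to_tips)
for n in ("scene","side"):
    f=grab_frame(n); save(f,n+".png"); np.save(n,f,allow_pickle=True)
    print(n,f["vertical_fov"],f["R"],f["t"],(f["depth"]>0).mean())
E
```

```text
{'clock': 0.0, 'qpos': array([ 1.22180961,  0.5219643 , -0.03630442,  1.59999762,  0.0212055 ,
        1.02108133, -0.11279502]), 'qd': array([-5.05822398e-04,  9.72436713e-05, -8.54823560e-04,  1.08154601e-03,
       -5.72120698e-04, -2.18044455e-04, -2.25679683e-04]), 'joint_efforts': array([ 3.01231159e-05, -9.27123284e+01,  1.97987683e+00, -3.69940138e+01,
        1.79324829e-02,  8.14127270e-03,  6.18002059e-05]), 'position': array([ 0.17186261, -0.60059026,  0.24976067]), 'tool_rot': array([-3.14053104e+00,  9.14439670e-05,  2.78764531e-01]), 'force': array([-0.29203121,  0.08849745, -0.30447537]), 'moment': array([-0.0424229 ,  0.0070949 , -0.09567749]), 'finger_force': 0.0, 'grip_width': 0.08528793023035111}
0.019
scene 52.07085248544116 [[-0.75483988  0.65580693 -0.01157675]
 [ 0.51849894  0.58580137 -0.62289293]
 [-0.40171582 -0.47618696 -0.78222144]] [ 0.46331695 -0.29076401  1.29314054] 0.99608203125
side 56.715241854444585 [[ 0.85239193 -0.52285367 -0.00721348]
 [-0.41164794 -0.66246226 -0.6258512 ]
 [ 0.32244994  0.53643993 -0.77990912]] [-0.51222943  0.26165148  0.83437362] 0.99606640625
```

View pics/scene.png

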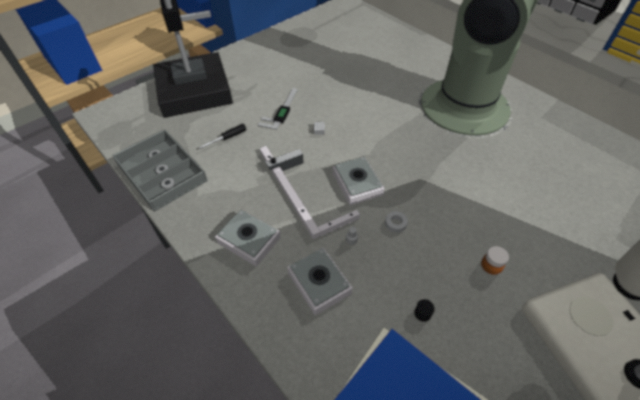

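View pics/side.png

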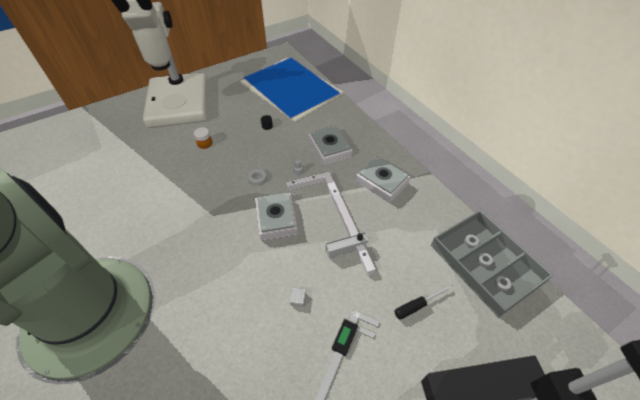

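The scene view shows the housing nearest the base at (358,178), the fixture corner at about (310,232), the jaw at (288,158), and two look-alikes at (247,235) and (320,280). In the side view the housing is at (275,212), the jaw at (347,244) and the corner at (328,178). Next I make a top-down map from the depth images.

Run:
```python
from h import *
out=[]
for n in ("scene","side"):
    f=np.load(n+".npy",allow_pickle=True).item(); P=world(f); ok=f["depth"]>0
    for (u,v) in {"scene":[(358,178),(310,232),(288,158),(395,222),(319,128),(380,300)],"side":[(275,212),(328,178),(347,244),(257,176),(298,297),(200,250)]}[n]: print(n,u,v,P[v,u].round(4))
    # ortho map, 1 px = 1.5 mm, x up, y left
    x0,x1,y0,y1,r=.25,.95,-.45,.45,.0015
    H=int((x1-x0)/r);W=int((y1-y0)/r); m=np.zeros((H,W,3),np.uint8)
    q=ok&(P[...,2]<.2)
    F=200/np.tan(np.radians(f["vertical_fov"])/2)
    X,Y=np.meshgrid(np.linspace(x1,x0,H),np.linspace(y1,y0,W),indexing='ij')
    G=np.stack([X,Y,np.full_like(X,.022)],-1)@f["R"].T+f["t"]
    u=(G[...,0]/G[...,2]*F+f["cx"]).astype(np.float32);v=(G[...,1]/G[...,2]*F+f["cy"]).astype(np.float32)
    out.append(cv2.remap(f["pixels"],u,v,cv2.INTER_LINEAR)[:,:,::-1])
    bench=ok&(abs(P[...,2])<.01)&(P[...,0]>.3)&(P[...,0]<.9)&(abs(P[...,1])<.4); print(np.median(P[bench][:,2]),P[bench][:,2].std())
cv2.imwrite("pics/ortho.png",cv2.resize(np.hstack(out),(800,311)))
```

```text
scene 358 178 [0.4914 0.017  0.0397]
scene 310 232 [0.679  0.0454 0.0074]
scene 288 158 [ 0.5813 -0.1606  0.0381]
scene 395 222 [4.985e-01 1.588e-01 4.000e-04]
scene 319 128 [ 0.4262 -0.2112  0.0192]
scene 380 300 [0.6767 0.2774 0.0008]
0.00012652421232901682 0.00187215192273951
side 275 212 [0.4778 0.0009 0.0397]
side 328 178 [0.6656 0.0394 0.0234]
side 347 244 [ 0.5821 -0.1755  0.0377]
side 257 176 [0.5038 0.1724 0.0014]
side 298 297 [ 0.417  -0.2232  0.0195]
side 200 250 [2.722e-01 2.290e-02 1.000e-04]
0.00042947649327805597 0.0019033704421266338
```

View pics/ortho.png

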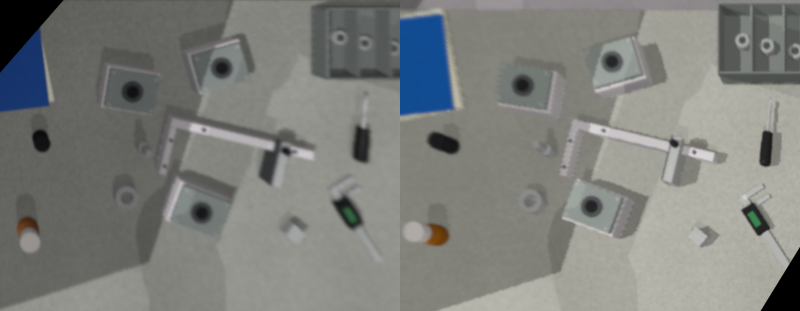

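The ortho map shows the fixture turned about -14° and open towards the base. The housing sits just outside it and the jaw is on the rail. Next I fit poses from the masked point clouds.

```bash
cat > fit.py <<'E'
from h import *
def cloud(names=("scene","side"),fresh=False):
    A=[]
    for n in names:
        f=grab_frame(n) if fresh else np.load(n+".npy",allow_pickle=True).item()
        P=world(f); A.append(np.c_[P[f["depth"]>0],np.full((f["depth"]>0).sum(),n=="side")])
    return np.vstack(A)
def rect(P,r=.0015):
    q=np.round(P[:,:2]/r).astype(int); o=q.min(0)-3; m=np.zeros(q.max(0)-o+4,np.uint8); m[tuple((q-o).T)]=255
    m=cv2.morphologyEx(m,cv2.MORPH_CLOSE,np.ones((5,5)))
    n,l,s,c=cv2.connectedComponentsWithStats(m); k=1+np.argmax(s[1:,4])
    idx=np.argwhere(l==k); (c,(w,h),a)=cv2.minAreaRect(((idx+o)*r).astype(np.float32)); 
    return np.round(c,4),round(w,4),round(h,4),round(a,2)
def sel(A,z0,z1,cx,cy,R): return A[(A[:,2]>z0)&(A[:,2]<z1)&(np.hypot(A[:,0]-cx,A[:,1]-cy)<R)]
E
python3 - <<'E'
from fit import *
A=cloud()
print("scene-side split")
for k in (None,0,1):
    B=A if k is None else A[A[:,3]==k]
    c=sel(B,.034,.043,.485,.01,.1); print("cover",rect(c),np.median(c[:,2]))
    c=sel(B,.033,.043,.582,-.17,.06); print("jawtop",rect(c))
    print("gblock",rect(sel(B,.014,.024,.42,-.217,.04)))
F=sel(A,.0175,.0265,.64,-.08,.26)
# rail: ransac line on top points
d=np.array([np.sin(np.radians(14)),np.cos(np.radians(14))]); 
F=F[(F[:,0]-.66)*d[1]-(F[:,1]-.04)*d[0]>-.13]
F=F[(F[:,0]<.72)&(F[:,0]>.55)]
np.save("F.npy",F)
m=[(F[:,0],F[:,1])]
img=np.zeros((200,400),np.uint8)
u=((.45-F[:,1]-.15)/.0015).astype(int); v=((.8-F[:,0])/.0015).astype(int)
ok=(u>=0)&(u<400)&(v>=0)&(v<200); img[v[ok],u[ok]]=255
H=A[(A[:,2]>.004)&(A[:,2]<.06)]
big=np.zeros((400,533,3),np.uint8)
u=((.4-H[:,1])/.0015).astype(int); v=((.85-H[:,0])/.0015).astype(int); ok=(u>=0)&(u<533)&(v>=0)&(v<400)
big[v[ok],u[ok]]=cv2.applyColorMap((H[ok,2]/.05*255).clip(0,255).astype(np.uint8),cv2.COLORMAP_JET)[:,0]
cv2.imwrite("pics/hmap.png",cv2.resize(big,(800,600),interpolation=0))
E
```

```text
scene-side split
cover (array([0.4803, 0.0065]), 0.1148, 0.0897, 69.44) 0.03841417918744361
jawtop (array([ 0.5861, -0.1682]), 0.0292, 0.1036, 77.69)
gblock (array([ 0.418 , -0.2177]), 0.0401, 0.0303, 52.12)
cover (array([0.4813, 0.0065]), 0.1142, 0.0877, 68.84) 0.038230829047586734
jawtop (array([ 0.5873, -0.1669]), 0.0273, 0.1015, 75.96)
gblock (array([ 0.4194, -0.2169]), 0.0377, 0.0279, 48.81)
cover (array([0.479 , 0.0065]), 0.1143, 0.0871, 69.59) 0.03855545366933112
jawtop (array([ 0.5849, -0.1691]), 0.0269, 0.1022, 75.96)
gblock (array([ 0.417 , -0.2189]), 0.037, 0.0303, 52.12)
```

View pics/hmap.png

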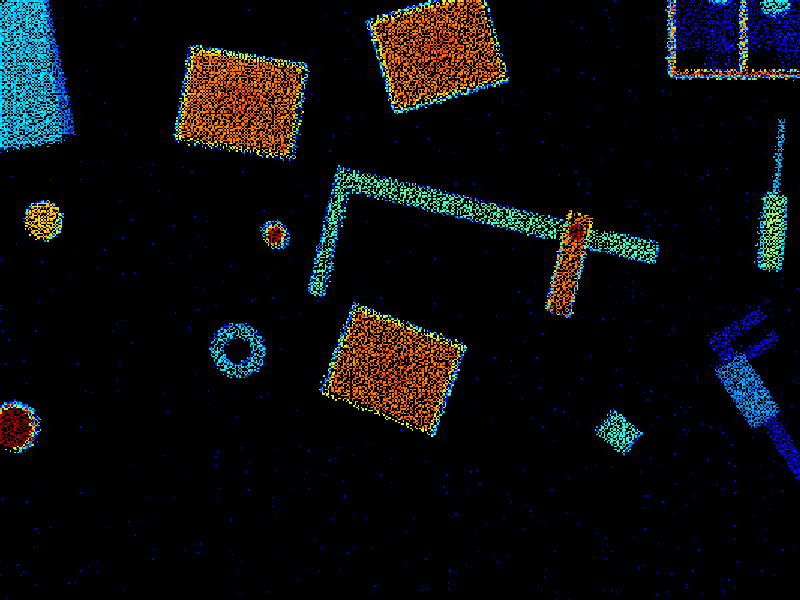

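The height map is clean: the fixture (teal L, corner near (340,185)), the jaw (570,260), the housing (395,370) turned about 7° relative to the fixture, the ring gauge (238,350) and the gauge block (620,432). Now the fixture frame.

```bash
cat > fx.py <<'E'
from fit import *
def fixture():
    A=cloud(); F=A[(A[:,2]>.019)&(A[:,2]<.025)]
    def line(F,p,q,tol=.013):
        p,q=np.array(p),np.array(q)
        for _ in range(6):
            d=(q-p)/np.linalg.norm(q-p); n=np.array([d[1],-d[0]]); w=F[:,:2]-p
            k=(abs(w@n)<tol)&(w@d>0)&(w@d<np.linalg.norm(q-p))
            v=cv2.fitLine(F[k,:2].astype(np.float32),cv2.DIST_HUBER,0,.002,.001).ravel()
            dd=v[:2]*np.sign(v[:2]@d); c=v[2:]; L=np.linalg.norm(q-p); p,q=c+dd*((p-c)@dd),c+dd*((p-c)@dd+L)
        h=(F[k,:2]-c)@np.array([dd[1],-dd[0]]); return c,dd,np.percentile(h,[3,97])
    px=lambda u,v:(.85-v*.001,.4-u*.001)
    c1,d1,w1=line(F,px(545,228),px(360,183)); c2,d2,w2=line(F,px(318,290),px(334,215),.010)
    return c1,d1,w1,c2,d2,w2
def frame():
    c1,d1,_,c2,d2,_=fixture()
    y=d1; x=np.array([y[1],-y[0]])
    # rail centre at fx x=+10, stop centre at y=+7.5
    a=c1@x-.010; b=c2@y-.0075
    return a*x+b*y, x, y
E
python3 - <<'E'
from fx import *
c1,d1,w1,c2,d2,w2=fixture(); print(c1,d1,np.degrees(np.arctan2(d1[0],d1[1])),w1); print(c2,d2,np.degrees(np.arctan2(-d2[1],d2[0])),w2)
o,x,y=frame(); print("origin",o,"yaw",np.degrees(np.arctan2(x[1],x[0])))
A=cloud(); fx=lambda p:np.round([(np.array(p)-o)@x*1e3,(np.array(p)-o)@y*1e3],1)
J=sel(A,.033,.042,.575,-.17,.055); J=np.c_[(J[:,:2]-o)@x,(J[:,:2]-o)@y]; k=(J[:,0]<-.01)&(J[:,0]>-.08); print("jaw y",np.percentile(J[k,1],[1,3,50,97,99]),"x",J[k,0].min())
hc=np.array([.4803,.0065]); print("housing",fx(hc)); b=cv2.boxPoints(((.4803,.0065),(.120,.096),69.44)); print([fx(p) for p in b])
for n,p in dict(ring=(.5,.162),plug=(.615,.125),gb=(.418,-.2177)).items(): print(n,fx(p))
for p in [(.434,-.38),(.39,-.33),(.48,-.35),(.53,-.32)]:print('cal',fx(p))
E
```

```text
[ 0.6449406  -0.05341694] [0.23202904 0.97270888] 13.416558772492898 [-0.01003764  0.01015679]
[0.60219586 0.0740701 ] [ 0.96650082 -0.25666362] 14.872184511474217 [-0.00801758  0.00787192]
origin [0.65994547 0.05258414] yaw -13.416558772492898
jaw y [-0.2455318  -0.24455728 -0.23205977 -0.22016976 -0.21926158] x -0.07216640188149798
housing [-164.   -86.5]
[array([-219.1, -140.1]), array([-123.9, -152. ]), array([-109. ,  -32.9]), array([-204.2,  -21. ])]
ring [-181.    69.3]
plug [-60.5  60. ]
gb [-172.6 -319. ]
cal [-119.4 -473.2]
cal [-173.8 -434.8]
cal [ -81.6 -433.3]
cal [ -39.9 -392.6]
```

```bash
cat > st.py <<'E'
from fx import *
o,x,y=frame(); s=telemetry.observe(); p=s["position"]; R=Ro.from_euler("xyz",s["tool_rot"])
print("t %.2f"%s["clock"],"fix xyz mm",np.round([(p[:2]-o)@x*1e3,(p[:2]-o)@y*1e3,p[2]*1e3],1),"yaw-fix deg",round(np.degrees(s["tool_rot"][2])+13.417,2),"rpy",np.degrees(s["tool_rot"]).round(2),"F fix",np.round([s["force"][:2]@x,s["force"][:2]@y,s["force"][2]],2),"w",round(s["grip_width"],4),"ff",s["finger_force"])
E
python3 -m crank '0.0854 0 0 0 0 0 5.9;0.0854 0 0 0 0 0 5.9;0.0854 0 0 0 0 0 5.9;0.0854 0 0 0 0 0 5.9;0.0854 0 0 0 0 0 5.8;0.0854 0.03 -0.02 0 0 0 0;0.0854 0.03 -0.02 0 0 0 0;0.0854 0.03 -0.02 0 0 0 0'
python3 -m crank '0.0854 0.02 -0.035 0 0 0 0;0.0854 0.013 -0.035 0 0 0 0;0.0854 0 -0.035 0 0 0 0;0.0854 0 -0.035 0 0 0 0;0.0854 0 -0.035 0 0 0 0;0.0854 0 -0.035 0 0 0 0;0.0854 0 -0.035 0 0 0 0;0.0854 0 -0.035 0 0 0 0'
python3 st.py
```

```text
clock: 0.77
position: [0.2743, -0.5628, 0.25]
tool_rot: [-3.141, 0.0, -0.236]
force: [0.6, -0.5, 0.3]
grip_width: 0.0854
finger_force: 0.0
clock: 1.43
position: [0.3705, -0.297, 0.2502]
tool_rot: [-3.142, 0.0, -0.234]
force: [1.0, -0.4, 0.4]
grip_width: 0.0854
finger_force: 0.0
t 1.43 fix xyz mm [-200.4 -407.2  250.2] yaw-fix deg -0.01 rpy [-1.800e+02  1.000e-02 -1.343e+01] F fix [ 1.11 -0.15  0.36] w 0.0854 ff 0.0
```

```bash
python3 -m crank '0.0854 0 -0.035 0 0 0 0;0.0854 0 -0.035 0 0 0 0;0.0854 0 -0.035 0 0 0 0;0.0854 0 -0.035 0 0 0 0;0.0854 0 -0.035 0 0 0 0;0.0854 0 -0.035 0 0 0 0;0.0854 0 -0.035 0 0 0 0;0.0854 0 -0.035 0 0 0 0'
python3 -m crank '0.0854 0 -0.035 0.01 0 0 0;0.0854 -0.015 -0.006 0.02 0 0 0;0.0854 -0.015 0 0.025 0 0 0;0.0854 -0.015 0 0.025 0 0 0;0.0854 0 0 0.025 0 0 0;0.0854 0 0 0.025 0 0 0;0.0854 0 0 0 0 0 0;0.0854 0 0 0 0 0 0'
python3 st.py
python3 - <<'E'
from h import *
for n in ("side","wrist"): save(grab_frame(n),n+"2.png")
E
cd pics; python3 -c "
import cv2;a=cv2.imread('side2.png');b=cv2.imread('wrist2.png');cv2.imwrite('c2.png',cv2.resize(cv2.hconcat([a,b]),(800,250)))"
```

```text
clock: 2.1
position: [0.4355, -0.0247, 0.2503]
tool_rot: [3.142, -0.0, -0.234]
force: [0.9, 0.1, 0.1]
grip_width: 0.0854
finger_force: 0.0
clock: 2.77
position: [0.4007, 0.0239, 0.12]
tool_rot: [3.141, 0.002, -0.234]
force: [0.5, 0.1, 0.7]
grip_width: 0.0854
finger_force: 0.0
t 2.77 fix xyz mm [-245.5  -88.   120. ] yaw-fix deg 0.0 rpy [ 1.7994e+02  1.4000e-01 -1.3410e+01] F fix [0.47 0.26 0.66] w 0.0854 ff 0.0
```

View pics/c2.png

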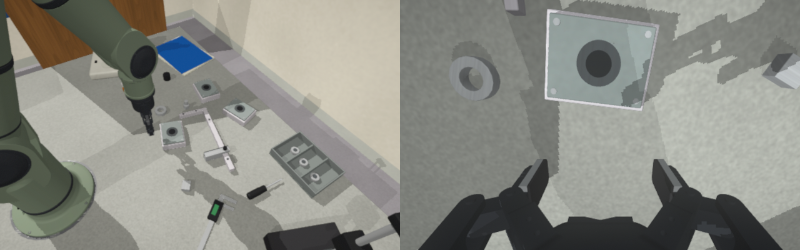

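The wrist view shows the open fingers at (530,180) and (670,180), behind the housing's near face at (600,105) with clear bench between. I lower now.

```bash
python3 -m crank '0.0854 0 0 0.02 0 0 0;0.0854 0 0 0.02 0 0 0;0.0854 0 0 0.02 0 0 0;0.0854 0 0 0.015 0 0 0;0.0854 0 0 0.01 0 0 0;0.0854 0 0 0.008 0 0 0;0.0854 0 0 0 0 0 0;0.0854 0 0 0 0 0 0'
python3 st.py
python3 - <<'E'
from fx import *
o,x,y=frame();A=cloud(fresh=True); a=(A[:,:2]-o)@x;b=(A[:,:2]-o)@y
k=(a>-.29)&(a<-.2)&(b>-.16)&(b<-.01)&(A[:,2]<.06)&(A[:,2]>-.004)
for z in (.006,.010,.015,.02,.025,.03,.04):
    q=k&(abs(A[:,2]-z)<.0025)&(a<-.225); print(z,q.sum(),a[q].max().round(4) if q.any() else '',b[q].min().round(3) if q.any() else '',b[q].max().round(3) if q.any() else '')
E
```

```text
clock: 3.53
position: [0.4018, 0.024, 0.028]
tool_rot: [-3.141, -0.001, -0.234]
force: [-0.8, 0.7, 0.3]
grip_width: 0.0853
finger_force: 0.0
t 3.53 fix xyz mm [-244.4  -87.7   28. ] yaw-fix deg -0.02 rpy [-1.7999e+02 -4.0000e-02 -1.3440e+01] F fix [-0.88  0.47  0.3 ] w 0.0853 ff 0.0
0.006 28 -0.226 -0.159 -0.013
0.01 0   
0.015 0   
0.02 0   
0.025 14 -0.2345 -0.136 -0.036
0.03 20 -0.2336 -0.142 -0.033
0.04 30 -0.2324 -0.145 -0.031
```

Fingertips stand at about 23 mm above the bench when open, so I lower another 12 mm and begin pushing towards the rail.

```bash
python3 -m crank '0.0854 0 0 0.006 0 0 0;0.0854 0 0 0.006 0 0 0;0.0854 0.005 0 0 0 0 0;0.0854 0.005 0 0 0 0 0;0.0854 0.005 0 0 0 0 0;0.0854 0.005 0 0 0 0 0;0.0854 0.005 0 0 0 0 0;0.0854 0.005 0 0 0 0 0'
python3 st.py
python3 -m crank '0.0854 0.006 0 0 0 0 0;0.0854 0.006 0 0 0 0 0;0.0854 0.006 0 0 0 0 0;0.0854 0.006 0 0 0 0 0;0.0854 0.006 0 0 0 0 0;0.0854 0.006 0 0 0 0 0;0.0854 0.006 0 0 0 0 0;0.0854 0.006 0 0 0 0 0'
python3 st.py;  cat > look.py <<'E'
from fx import *
o,x,y=frame();A=cloud(fresh=True); a=(A[:,:2]-o)@x;b=(A[:,:2]-o)@y
B=np.c_[a,b,A[:,2:]]
import sys
cx,cy=float(sys.argv[1]),float(sys.argv[2]); c=sel(B,.034,.042,cx,cy,.085)
if len(sys.argv)>3: c=c[(c[:,1]>float(sys.argv[3]))]
if len(sys.argv)>4: c=c[(c[:,0]>float(sys.argv[4]))]
print("cover fix",rect(c))
J=B[(a>-.06)&(a<-.028)&(A[:,2]>.033)&(A[:,2]<.042)&(b<-.13)]
if len(J): print("jaw y",np.percentile(J[:,1],[3,97]).round(4))
E
python3 look.py -.13 -.086
```

```text
clock: 4.3
position: [0.4308, 0.0166, 0.0153]
tool_rot: [3.141, 0.0, -0.235]
force: [-1.6, -1.3, -0.9]
grip_width: 0.0851
finger_force: 0.9
t 4.30 fix xyz mm [-214.5  -88.1   15.3] yaw-fix deg -0.04 rpy [ 1.7999e+02  2.0000e-02 -1.3450e+01] F fix [-1.3  -1.6  -0.93] w 0.0851 ff 0.9251662776694047
clock: 4.97
position: [0.4776, 0.0057, 0.0153]
tool_rot: [3.141, 0.0, -0.234]
force: [-4.0, 0.7, 2.6]
grip_width: 0.0856
finger_force: 2.6
t 4.97 fix xyz mm [-166.5  -87.9   15.3] yaw-fix deg -0.01 rpy [ 1.7999e+02  2.0000e-02 -1.3420e+01] F fix [-4.06 -0.2   2.58] w 0.0856 ff 2.6133712381124496
cover fix (array([-0.1178, -0.0795]), 0.114, 0.1065, 90.0)
jaw y [-0.2444 -0.2202]
```

```bash
python3 -m crank '0.0854 0.006 0 0 0 0 0;0.0854 0.006 0 0 0 0 0;0.0854 0.006 0 0 0 0 0;0.0854 0.006 0 0 0 0 0;0.0854 0.006 0 0 0 0 0;0.0854 0.006 0 0 0 0 0;0.0854 0.006 0 0 0 0 0;0.0854 0.006 0 0 0 0 0'
python3 st.py
python3 -m crank '0.0854 0.004 0 0 0 0 0;0.0854 0.003 0 0 0 0 0;0.0854 0.002 0 0 0 0 0;0.0854 0.0015 0 0 0 0 0;0.0854 0.001 0 0 0 0 0;0.0854 0.001 0 0 0 0 0;0.0854 0 0 0 0 0 0;0.0854 0 0 0 0 0 0'
python3 st.py;  python3 look.py -.05 -.08 -.16 -.088
```

```text
clock: 5.73
position: [0.5245, -0.0055, 0.0153]
tool_rot: [-3.142, 0.0, -0.234]
force: [-2.9, 0.8, -0.2]
grip_width: 0.0853
finger_force: 1.4
t 5.73 fix xyz mm [-118.3  -87.9   15.3] yaw-fix deg -0.02 rpy [-180.      0.    -13.43] F fix [-3.05  0.12 -0.24] w 0.0853 ff 1.420004703104496
clock: 6.4
position: [0.5362, -0.0082, 0.0153]
tool_rot: [-3.141, -0.0, -0.234]
force: [-2.0, 1.4, -0.3]
grip_width: 0.0855
finger_force: 0.9
t 6.40 fix xyz mm [-106.2  -87.8   15.3] yaw-fix deg -0.01 rpy [-1.7999e+02 -2.0000e-02 -1.3430e+01] F fix [-2.29  0.89 -0.31] w 0.0855 ff 0.9007114917039871
cover fix (array([-0.0443, -0.0787]), 0.0885, 0.1215, 0.0)
jaw y [-0.2444 -0.1312]
```

```bash
python3 -m crank '0.0854 0.001 0 0 0 0 0;0.0854 0.001 0 0 0 0 0;0.0854 0 0 0 0 0 0;0.0854 0 0 0 0 0 0;0.0854 0 0 0 0 0 0;0.0854 0 0 0 0 0 0;0.0854 0 0 0 0 0 0;0.0854 0 0 0 0 0 0'
python3 st.py
```

```text
clock: 7.17
position: [0.537, -0.0084, 0.0152]
tool_rot: [3.141, 0.002, -0.234]
force: [-9.2, 2.9, 5.6]
grip_width: 0.0854
finger_force: 4.9
t 7.17 fix xyz mm [-105.4  -87.9   15.2] yaw-fix deg 0.0 rpy [ 1.7997e+02  1.1000e-01 -1.3420e+01] F fix [-9.66  0.71  5.59] w 0.0854 ff 4.904047921299934
```

Housing is pressed against the rail (9.7 N). Now back off, lift, close the fingers and go behind the jaw.

```bash
python3 -m crank '0.0854 -0.01 0 0 0 0 0;0.0854 -0.015 0 0 0 0 0;0.0854 0 0 -0.02 0 0 0;0.0854 0 0 -0.035 0 0 0;0 0 0 -0.035 0 0 0;0 0 0 -0.02 0 0 0;0 0.02 0.025 0 0 0 0;0 0.02 0.035 0 0 0 0' 20
python3 -m crank '0 0.02 0.035 0 0 0 0;0 0.02 0.035 0 0 0 0;0 0.014 0.035 0 0 0 0;0 0 0.029 0 0 0 0;0 0 0 0 0 0 0;0 0 0 0.01 0 0 0;0 0 0 0.01 0 0 0;0 0 0 0 0 0 0'
python3 st.py; python3 look.py -.05 -.08 -.16 -.11;python3 - <<'E'
from h import *
save(grab_frame("side"),"side3.png"); save(grab_frame("wrist"),"wrist3.png")
import cv2;a=cv2.imread('pics/side3.png');b=cv2.imread('pics/wrist3.png');cv2.imwrite('pics/c3.png',cv2.resize(cv2.hconcat([a,b]),(800,250)))
E
```

```text
clock: 7.83
position: [0.5407, -0.0686, 0.1275]
tool_rot: [-3.14, -0.004, -0.229]
force: [1.1, -0.0, -1.0]
grip_width: 0.0389
finger_force: 0.0
clock: 8.5
position: [0.5594, -0.2118, 0.103]
tool_rot: [-3.141, 0.003, -0.233]
force: [-0.4, 0.2, -0.6]
grip_width: 0.0002
finger_force: 0.0
t 8.50 fix xyz mm [ -36.4 -280.5  103. ] yaw-fix deg 0.08 rpy [-1.7996e+02  1.4000e-01 -1.3340e+01] F fix [-0.4   0.16 -0.61] w 0.0002 ff 0.0
cover fix (array([-0.0472, -0.0795]), 0.114, 0.0885, 90.0)
jaw y [-0.2441 -0.1312]
```

View pics/c3.png

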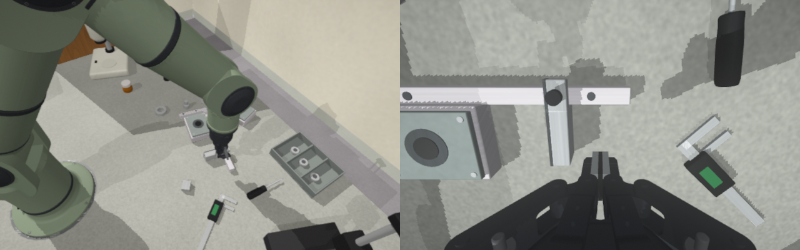

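The housing is flush with the rail at x ≈ -47 mm and square. The closed fingers (600,165) are behind the jaw (556,120) with clear bench between. Next: lower and push the jaw.

```bash
python3 -m crank '0 0 0 0.02 0 0 0;0 0 0 0.02 0 0 0;0 0 0 0.02 0 0 0;0 0 0 0.011 0 0 0;0 0 -0.005 0 0 0 0;0 0 -0.005 0 0 0 0;0 0 -0.005 0 0 0 0;0 0 -0.005 0 0 0 0'
python3 st.py
python3 -m crank '0 0 -0.006 0 0 0 0;0 0 -0.006 0 0 0 0;0 0 -0.006 0 0 0 0;0 0 -0.006 0 0 0 0;0 0 -0.006 0 0 0 0;0 0 -0.006 0 0 0 0;0 0 -0.006 0 0 0 0;0 0 -0.006 0 0 0 0'
python3 st.py; python3 look.py -.05 -.08 -.16 -.11
```

```text
clock: 9.37
position: [0.5656, -0.1933, 0.0355]
tool_rot: [-3.141, -0.002, -0.234]
force: [-0.0, -0.3, -0.3]
grip_width: -0.0003
finger_force: 0.0
t 9.37 fix xyz mm [ -34.8 -261.    35.5] yaw-fix deg 0.01 rpy [-1.7999e+02 -9.0000e-02 -1.3410e+01] F fix [ 0.07 -0.32 -0.28] w -0.0003 ff 0.0
clock: 10.03
position: [0.576, -0.1467, 0.0343]
tool_rot: [-3.142, -0.0, -0.234]
force: [-0.5, -2.5, 2.1]
grip_width: -0.0001
finger_force: 1.4
t 10.03 fix xyz mm [ -35.4 -213.3   34.3] yaw-fix deg -0.01 rpy [-1.800e+02 -1.000e-02 -1.343e+01] F fix [ 0.09 -2.56  2.15] w -0.0001 ff 1.4162327349185944
cover fix (array([-0.0472, -0.0795]), 0.114, 0.0885, 90.0)
jaw y [-0.2141 -0.1319]
```

```bash
python3 -m crank '0 0 -0.006 0 0 0 0;0 0 -0.006 0 0 0 0;0 0 -0.006 0 0 0 0;0 0 -0.006 0 0 0 0;0 0 -0.006 0 0 0 0;0 0 -0.006 0 0 0 0;0 0 -0.005 0 0 0 0;0 0 -0.004 0 0 0 0'
python3 st.py
python3 -m crank '0 0 -0.002 0 0 0 0;0 0 -0.002 0 0 0 0;0 0 -0.002 0 0 0 0;0 0 -0.001 0 0 0 0;0 0 0 0 0 0 0;0 0 0 0 0 0 0;0 0 0 0 0 0 0;0 0 0 0 0 0 0'
python3 st.py; python3 look.py -.05 -.06 -.13 -.11
```

```text
clock: 10.8
position: [0.5861, -0.1032, 0.0342]
tool_rot: [3.141, 0.001, -0.234]
force: [-2.0, -5.8, -0.0]
grip_width: 0.0002
finger_force: 3.1
t 10.80 fix xyz mm [ -35.7 -168.7   34.2] yaw-fix deg -0.01 rpy [ 1.7997e+02  3.0000e-02 -1.3420e+01] F fix [-0.58 -6.14 -0.02] w 0.0002 ff 3.1464144587516785
clock: 11.47
position: [0.5877, -0.0966, 0.0342]
tool_rot: [3.141, 0.0, -0.234]
force: [-2.5, -3.3, -1.7]
grip_width: -0.0003
finger_force: 1.9
t 11.47 fix xyz mm [ -35.6 -161.8   34.2] yaw-fix deg -0.01 rpy [ 1.7999e+02  3.0000e-02 -1.3420e+01] F fix [-1.69 -3.77 -1.73] w -0.0003 ff 1.861976645886898
cover fix (array([-0.0435, -0.0683]), 0.096, 0.1245, 0.0)
jaw y [-0.1671 -0.1306]
```

```bash
python3 -m crank '0 0 -0.001 0 0 0 0;0 0 -0.001 0 0 0 0;0 0 -0.001 0 0 0 0;0 0 -0.001 0 0 0 0;0 0 -0.001 0 0 0 0;0 0 0 0 0 0 0;0 0 0 0 0 0 0;0 0 0 0 0 0 0'
python3 st.py
python3 -m crank '0 0 -0.001 0 0 0 0;0 0 -0.001 0 0 0 0;0 0 -0.001 0 0 0 0;0 0 0 0 0 0 0;0 0 0 0 0 0 0;0 0 0 0 0 0 0;0 0 0 0 0 0 0;0 0 0 0 0 0 0'
python3 st.py
```

```text
clock: 12.23
position: [0.5887, -0.0926, 0.0342]
tool_rot: [3.141, 0.001, -0.235]
force: [-3.7, -7.0, -1.9]
grip_width: 0.0002
finger_force: 4.0
t 12.23 fix xyz mm [ -35.6 -157.7   34.2] yaw-fix deg -0.05 rpy [ 1.7995e+02  4.0000e-02 -1.3470e+01] F fix [-1.99 -7.63 -1.9 ] w 0.0002 ff 3.991188704967499
clock: 12.9
position: [0.5887, -0.0923, 0.0342]
tool_rot: [3.138, 0.001, -0.237]
force: [-5.7, -20.8, 0.4]
grip_width: -0.0
finger_force: 10.6
t 12.90 fix xyz mm [ -35.7 -157.5   34.2] yaw-fix deg -0.16 rpy [ 1.7978e+02  7.0000e-02 -1.3580e+01] F fix [ -0.67 -21.55   0.42] w -0.0 ff 10.577445030212402
```

Firm stop at 21 N. Next: back off, lift, retreat and look.

```bash
python3 -m crank '0 0 0.004 0 0 0 0;0 0 0.01 0 0 0 0;0 0 0.02 0 0 0 0;0 0 0.02 -0.01 0 0 0;0 0 0.02 -0.03 0 0 0;0 0 0.03 -0.035 0 0 0;0 0 0.035 -0.035 0 0 0;0 0 0.035 -0.02 0 0 0'
python3 -m crank '0 0 0.035 0 0 0 0;0 0 0.035 0 0 0 0;0 0 0.035 0 0 0 0;0 0 0.035 0 0 0 0;0 0 0 0 0 0 0;0 0 0 0 0 0 0;0 0 0 0 0 0 0;0 0 0 0 0 0 0' >/dev/null
python3 - <<'E'
from fx import *
o,x,y=frame();A=cloud(fresh=True);B=np.c_[(A[:,:2]-o)@x,(A[:,:2]-o)@y,A[:,2:]]
c=B[(B[:,2]>.033)&(B[:,2]<.043)&(B[:,0]>-.12)&(B[:,0]<.0)&(B[:,1]<.02)]
print("cover",rect(c[(c[:,1]>-.1175)])); J=c[(c[:,1]<-.118)&(c[:,1]>-.2)&(c[:,0]>-.06)&(c[:,0]<-.02)]; print("jaw",np.percentile(J[:,1],[1,3,97]))
f=grab_frame("scene");save(f,"scene4.png");im=cv2.resize(f["pixels"][130:290,200:440,::-1],(800,533));cv2.imwrite("pics/s4.png",im)
E
```

```text
clock: 13.57
position: [0.5522, -0.2503, 0.1585]
tool_rot: [-3.141, -0.003, -0.232]
force: [0.1, -0.9, 0.2]
grip_width: -0.0002
finger_force: 0.0
cover (array([-0.0465, -0.0593]), 0.1155, 0.09, 90.0)
jaw [-0.14378745 -0.14342334 -0.11917315]
```

View pics/s4.png

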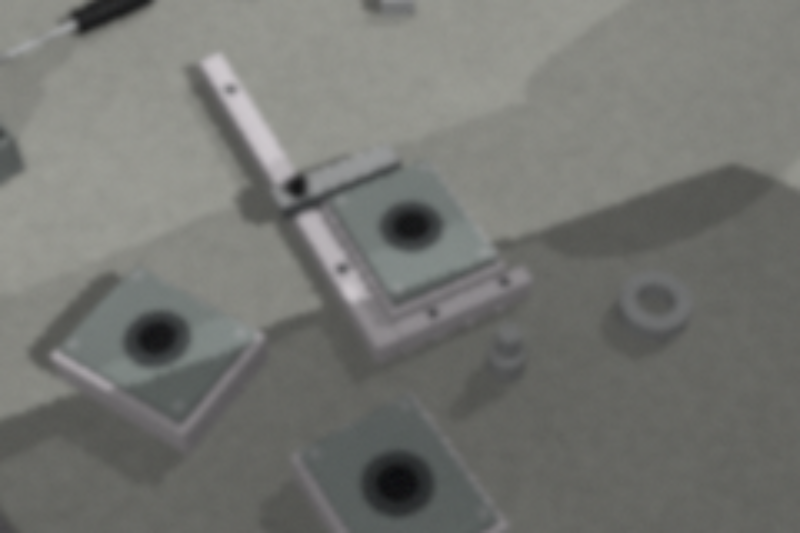

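The picture shows the housing centred at (412,228), seated in the corner against both walls, with the jaw (345,180) touching it. Measured housing is at (-46.5, -59.3) mm and square, jaw face at about -119.5 mm. Handing in.

```bash
python3 -c "
from workcell import bot
print(bot.job_done())"
```

```text
the job is handed in; nothing more can be done
None
```

I pushed the housing flush into the fixture corner, measured at (-46.5, -59.3) mm and square, closed the jaw against it at about 0.11 m travel, and handed the job in at about 14 s; no verdict came back.

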